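Kit the hardware for the next archtop guitar

TASK

Put the hardware for the next guitar into the plywood kit tray: the black ebony bridge, the gold pickup, the black control knob and the tuning machine, each in the middle of the pad that shows its dark outline, standing upright as it stands now, with the bridge and the pickup lying lengthwise along their outlines (either way round; the knob and the tuner may be turned any way). Set each part down rather than dropping it, and leave the pale maple bridge and the silver nickel pickup where they are.

Things in the scene. Friction and masses are not known exactly. Their poses are not given: they have to be found in the camera images.
- ebony_bridge: The black ebony guitar bridge, shaped like a low wall: foot 108 x 16 x 7 mm, a 10 mm thick neck with two small brass thumbwheels, and above it (12 to 26 mm high) the saddle, 100 x 14 mm, 26 mm high in all. Stands upright on the table. Origin at the centre of its underside; x along its length, y across, z up. About 35 g.
- gold_pickup: The gold guitar pickup, 68 x 30 x 24 mm, a plain rounded block with a row of six dark screw dots on top. Origin at the centre of its underside; x along its length, y across, z up. About 110 g.
- black_knob: The black control knob, a disc 30 mm across and 20 mm high with a white pointer line on top, about 20 g. Origin at the centre of its underside; x along the pointer, z up.
- tuner: The tuning machine: a dark steel gearbox 26 (x) x 20 (y) x 18 mm high with a thin post 11 mm across up to 28 mm, and a round cream button 18 mm across on a short shaft on its +x side, reaching to 39 mm from the origin. Origin at the centre of the gearbox's underside; z up. About 45 g. Best held across the gearbox (y, 20 mm).
- maple_bridge: Look-alike, to be left: the pale maple bridge, shaped like a low wall: foot 108 x 16 x 7 mm, a 10 mm thick neck with two small brass thumbwheels, and above it (12 to 26 mm high) the saddle, 100 x 14 mm, 26 mm high in all. Stands upright on the table. Origin at the centre of its underside; x along its length, y across, z up. 
- nickel_pickup: Look-alike, to be left: the silver nickel pickup, 68 x 30 x 24 mm, a plain rounded block with a row of six dark screw dots on top. Origin at the centre of its underside; x along its length, y across, z up. 
- pad_bridge: Blue pad with dark bar 108 x 16 mm along x (bridge outline), flat in a pocket (2 x 2 alike, which varies) of the fixed plywood tray; 121 x 82 x 3 mm. Origin: centre of its underside, 5 mm above the table; x along the long side, z up. The part rests on its top, 8 mm above the table. Pocket 125 x 86 mm inside, walls 5 mm thick, ending 16 mm above the table.
- pad_pickup: Green pad with dark rectangle 68 x 30 mm along x (pickup outline), flat in a pocket (2 x 2 alike, which varies) of the fixed plywood tray; 121 x 82 x 3 mm. Origin: centre of its underside, 5 mm above the table; x along the long side, z up. The part rests on its top, 8 mm above the table. Pocket 125 x 86 mm inside, walls 5 mm thick, ending 16 mm above the table.
- pad_knob: Yellow pad with dark disc 30 mm across (knob outline), flat in a pocket (2 x 2 alike, which varies) of the fixed plywood tray; 121 x 82 x 3 mm. Origin: centre of its underside, 5 mm above the table; x along the long side, z up. The part rests on its top, 8 mm above the table. Pocket 125 x 86 mm inside, walls 5 mm thick, ending 16 mm above the table.
- pad_tuner: Red pad with dark 26 x 20 mm block, stem and disc to +x (tuner outline), flat in a pocket (2 x 2 alike, which varies) of the fixed plywood tray; 121 x 82 x 3 mm. Origin: centre of its underside, 5 mm above the table; x along the long side, z up. The part rests on its top, 8 mm above the table. Pocket 125 x 86 mm inside, walls 5 mm thick, ending 16 mm above the table.
There are look-alikes about, which are no part of the job. Several things look just like the ebony_bridge: the one meant starts farthest to the robot's right. Several things look just like the black_knob: the one meant starts farthest to the robot's right.

How it is judged (in metres and radians):
At the end, for the whole second after the job is handed in: Each part rests upright on its pad (within 3 mm of its top), centred within 13 mm; bridge and pickup within 0.2 rad of the pad's long side, either way round; all released and still; both look-alikes within 25 mm of their start. No part fell more than about 25 mm (0.7 m/s out of the fingers) (horizontal distance between ebony_bridge and pad_bridge below 0.013 m and z of ebony_bridge in the frame of pad_bridge below 0.006 m and angle between each of ebony_bridge, gold_pickup, black_knob, tuner's own z axis and vertical below 0.15 rad and linear speed of each of ebony_bridge, gold_pickup, black_knob, tuner below 0.02 m/s and angular speed of each of ebony_bridge, gold_pickup, black_knob, tuner below 0.2 rad/s and angle between the x axis of ebony_bridge and the x axis of pad_bridge, either way round below 0.2 rad and horizontal distance between gold_pickup and pad_pickup below 0.013 m and z of gold_pickup in the frame of pad_pickup below 0.006 m and angle between the x axis of gold_pickup and the x axis of pad_pickup, either way round below 0.2 rad and horizontal distance between black_knob and pad_knob below 0.013 m and z of black_knob in the frame of pad_knob below 0.006 m and horizontal distance between tuner and pad_tuner below 0.013 m and z of tuner in the frame of pad_tuner below 0.006 m and distance of each of maple_bridge, nickel_pickup from where it was at the start of the episode below 0.025 m); the robot touches nothing.
It fails at once if a look-alike is moved from its place (distance of any of maple_bridge, nickel_pickup from where it was at the start of the episode above 0.025 m).
It fails at once if a part is dropped or thrown ((linear speed of ebony_bridge above 0.7 m/s and contact force between the fingers and ebony_bridge below 0.05 N) or (linear speed of gold_pickup above 0.7 m/s and contact force between the fingers and gold_pickup below 0.05 N) or (linear speed of black_knob above 0.7 m/s and contact force between the fingers and black_knob below 0.05 N) or (linear speed of tuner above 0.7 m/s and contact force between the fingers and tuner below 0.05 N)).
It also fails if it takes over 106 s, if anything falls off the work surface, if the arm or the gripper's body presses on something with over 40 N, if the wrist force passes 120 N, or if a joint passes its speed limit or range.

ROBOT

A 6-joint arm with a two-finger parallel gripper is mounted at the origin on the work surface. World frame = base frame: x ahead of the robot, y to its left, z up, the work surface at z = 0. Lengths are in mm, angles in rad, forces in N, time in s.
With the tool pointing down it reaches from about 275 to 725 mm from the base axis. Payload 5.6 kg.
Tool frame: the origin (TCP) lies at the very end of the fingers, on their centre line; the grasp point (between the pads) lies 19 mm behind it; z points along the fingers, y is the line along which they close (so a half turn about z gives the same grasp; the last joint's range is limited). The gripper opens to 85 mm and grips with 20 to 120 N. Pads are 22 mm wide; open, the fingers measure 114 mm over their backs; the gripper's body (76 mm by 85 mm) begins 54 mm behind the grasp point. The pads swing forward as they close: fully open they stand 13 mm farther back than shut.
Start: joints at [-0.96, 0.255, 0.108, 0, -1.424, -0.285], TCP at [176.056, -521.054, 231.283] pointing down, gripper open.
Joint ranges: [-2.95, 2.95], [-1.21, 1.97], [-1.09, 1.5], [-2.87, 1.71], [-2.94, -0.07], [-3.05, 3.05]. Speed limits (rad/s): [2.57, 2.57, 3.14, 3.14, 3.14, 3.14].

INTERFACE

Orientations are given as a unit quaternion [w, x, y, z].
In Python, from workcell import bot gives the robot as it stands.
- The arm moves only by the tool carry_out, never from a script. Its argument "targets" is a list of rows, each an object of numbers: "x", "y", "z": the shift along the tool's x, y, z normalised to -1 to 1, where 1 is 0.25 m; "yaw": the turn about the tool's z normalised to -1 to 1, where 1 is 90 degrees. A call has 1 to 20 rows; each row is the pose to reach, as a shift and turn from the pose commanded when the call began, along the tool's axes at that moment; what a row does not reach only later rows make up. A row lasts 1/10 s, in which the tool goes at most 50 mm and 8.59 degrees, less where a joint would pass 70% of its speed; a pose out of reach is approached as far as the arm can. A call with a number of a shift or a turn outside -1 to 1 is refused whole. A call with a gripper value outside its range is refused whole. "gripper" is the closure, from 0 (fully open) to 1 (shut), set as the call begins (left out, the last holds). The fingers move at their own pace and stop on an object; the grip force is fixed at half the most. Time passes only in rows, so rows that repeat a pose let the fingers close. It gives the time, the measured TCP pose, the force, the opening and the grip force at its end, in the units of the state.
- bot.get_obs(): the state, without advancing time (a new reading comes with each control period).
- bot.camera(name): name is "scene" or "top" or "wrist"; returns (picture, depth): 384x512x3 uint8, red, green, blue; 384x512 float32, mm along the optical axis (not along the pixel's ray), 0 where there is no reading.
- bot.get_calibration(name): a dict with "K" (3x3 intrinsics, pixels), "k1" (the pictures are not rectified: a ray, as slopes to the right and down, at radius r is drawn at 1 + k1 r^2 times it, then the intrinsics apply), "pose" (4x4, takes a point from camera to world coordinates). Camera axes: x right, y up, looking along -z (the intrinsics and any distortion apply to the point x, -y, -z); pixel columns grow to the right and rows downward; lengths in mm; the calibration is good to about 2 mm. A picture is of the moment at which its call begins: read the wrist's pose just before it. get_calibration takes no time and is no camera call; for the wrist camera it gives the pose at the moment of the call.
- bot.sign_off(): hands the job in; it is judged then, once.
The state is a dict: "t": time; "joint_positions": joint angles; "dq": joint speeds; "effort": joint torques, N m; "position": TCP position; "orientation": TCP orientation; "ft_force": force on the tool from outside, world axes, zero at the start; "ft_torque": the same for the moment, N m; "finger_gap": opening from 0.0 (shut) to 1.0 (fully open); "grasp_force": force on a finger pad.
Only numpy, scipy, OpenCV 4.12 (cv2) and the standard library are available. Lean on these libraries where they do the work, as an engineer would, in place of code of your own. Each camera call takes 0.05 s, during which the arm holds its last target. There are 200 camera calls.

## Working session

There is one attempt and no reset: what is moved stays moved. The work goes in short steps, Python scripts to look and compute and a tool call to move; the robot and the scene stay as the last step left them, time stands still between calls to the robot, and variables do not carry over. Pictures are saved under pics/ and viewed, at most 14 in all, crops included, and the job is handed in when it is done.

Besides the shell and the picture viewer there is one more tool, called after "Call:" as name([rows], argument=value, ...), one row to a line, values as JSON. carry_out: Moves the arm, as the interface text tells. Scaled input: -1 to 1 covers 0.25 m each way for a shift and 90 degrees each way for a turn. Its arguments: {"type":"object","properties":{"targets":{"type":"array","items":{"type":"object","properties":{"x":{"type":"number","minimum":-1,"maximum":1},"y":{"type":"number","minimum":-1,"maximum":1},"z":{"type":"number","minimum":-1,"maximum":1},"yaw":{"type":"number","minimum":-1,"maximum":1}}}},"gripper":{"type":"number"}},"required":["targets"]}

```bash
mkdir -p pics
cat > h.py <<'E'
import numpy as np, cv2
from workcell import bot
def shot(n,f):
    c=bot.get_calibration(n); im,d=bot.camera(n)
    cv2.imwrite(f'pics/{f}.png',cv2.cvtColor(im,cv2.COLOR_RGB2BGR)); np.savez(f'pics/{f}.npz',im=im,d=d,K=c['K'],k1=c['k1'],pose=c['pose'])
    return im,d,c
def ray(c,uv):
    K=np.array(c['K']); p=cv2.undistortPoints(np.array(uv,float).reshape(-1,1,2),K,np.array([float(c['k1']),0,0,0,0])).reshape(-1,2)
    P=np.array(c['pose']); D=np.c_[p[:,0],-p[:,1],-np.ones(len(p))]@P[:3,:3].T
    return P[:3,3],D
def plane(c,uv,z):
    o,D=ray(c,uv); return o+D*((z-o[2])/D[:,2])[:,None]
E
python3 - <<'E'
from h import *
im,d,c=shot('top','top1'); print(c['pose'],c['K'],c['k1'])
shot('scene','scene1'); print(bot.get_obs())
E
```

```text
[[-9.31421680e-03  9.78629207e-01 -2.05421810e-01  2.44307031e+02]
 [-9.99942030e-01 -1.02252016e-02 -3.37356620e-03 -2.84323490e+00]
 [-5.40194984e-03  2.05378480e-01  9.78667716e-01  1.10167973e+03]
 [ 0.00000000e+00  0.00000000e+00  0.00000000e+00  1.00000000e+00]] [[435.18594307   0.         250.88160726]
 [  0.         435.18594307 197.99675993]
 [  0.           0.           1.        ]] 0.012721250992437962
{'t': 0.1, 'joint_positions': array([-9.60364024e-01,  2.55697252e-01,  1.07145341e-01, -3.76654175e-04,
       -1.42390258e+00, -2.84585750e-01]), 'dq': array([-4.65191009e-05, -1.12161025e-03,  5.00911123e-03,  2.55154305e-03,
        1.04067173e-03, -7.22675379e-04]), 'effort': array([-2.46156829e-03, -3.87608385e+01,  2.38472199e+01,  5.37786976e+00,
       -3.87057691e-03,  3.55904810e-06]), 'position': array([ 175.95369715, -520.6389774 ,  230.49271956]), 'orientation': array([-1.90827636e-04, -1.62176049e-01,  9.86761474e-01,  8.28044479e-04]), 'ft_force': array([-0.3939054 , -0.60758818,  0.57285238]), 'ft_torque': array([-0.04109233,  0.05346821,  0.02301596]), 'grasp_force': 0.0, 'finger_gap': 1.0002975319389094}
```

View pics/top1.png

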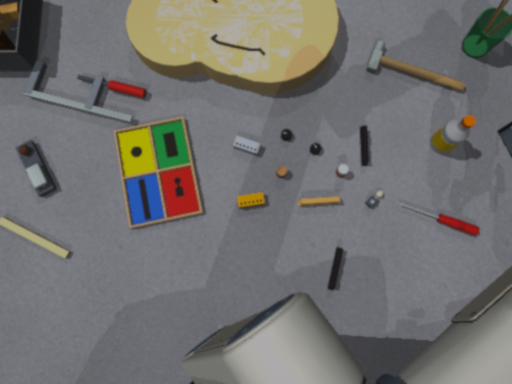

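View pics/scene1.png

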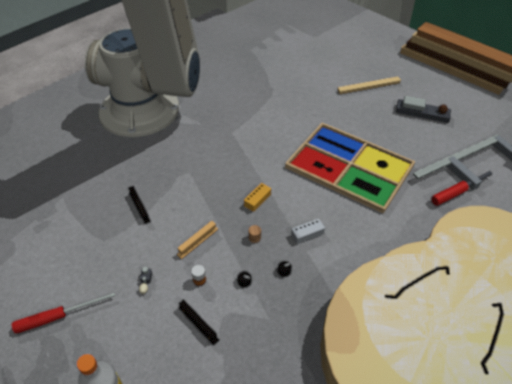

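The top view shows the tray at about (158,172). Its pads are yellow (137,151), green (171,144), blue (145,198) and red (180,190). The parts are the gold pickup (251,201), the right-hand knob (316,148), the right-hand ebony bridge (364,145) and the tuner (374,199). The maple bridge (320,201), the nickel pickup (247,145), and the other bridge and knob are decoys.

```bash
cat >> h.py <<'E'
def load(f):
    z=np.load(f'pics/{f}.npz'); return z['im'],z['d'],z
def largest(m):
    cs,_=cv2.findContours(m.astype(np.uint8),cv2.RETR_EXTERNAL,cv2.CHAIN_APPROX_NONE); return max(cs,key=cv2.contourArea)
def rect(c,cnt,z):
    w=plane(c,cnt.reshape(-1,2),z)[:,:2]
    b=cv2.boxPoints(cv2.minAreaRect(w.astype(np.float32))); e=[b[1]-b[0],b[2]-b[1]]; L=[np.linalg.norm(v) for v in e]; i=int(np.argmax(L))
    a=np.degrees(np.arctan2(e[i][1],e[i][0]))%180
    return b.mean(0).round(1),round(a,1),np.round(sorted(L),1)
E
python3 - <<'E'
from h import *
im,d,c=load('top1'); hsv=cv2.cvtColor(im,cv2.COLOR_RGB2HSV); H,S,V=[hsv[...,i].astype(int) for i in range(3)]
def win(u,v,r):
    m=np.zeros(H.shape,bool); m[v-r:v+r,u-r:u+r]=1; return m
tray=win(158,172,65)
for n,lo,hi in [('bridge',100,125),('pickup',45,85),('knob',24,34),('tuner',0,6)]:
    m=tray&(S>140)&(V>80)&(((H>=lo)&(H<=hi))|((n=='tuner')&(H>174)))
    m=cv2.morphologyEx(m.astype(np.uint8),cv2.MORPH_OPEN,np.ones((3,3)))
    print('pad',n,rect(c,cv2.convexHull(largest(m)),8))
m=tray&(S>60); print('tray',rect(c,cv2.convexHull(largest(m)),16))
print('gold',rect(c,largest(win(251,201,20)&(S>150)&(V>120)),18))
print('knob',rect(c,largest(win(316,148,11)&(V<60)),14))
print('ebony',rect(c,largest(win(364,145,28)&(V<60)),20))
for p in [(374,199)]:
    cr=hsv[188:212,362:388]; print(np.median(hsv[300:330,100:150].reshape(-1,3),0))
x=[]
for f,(u,v,r) in {'a':(340,175,75),'b':(158,172,65)}.items():
    x.append(cv2.resize(im[v-r:v+r,u-r:u+r],(390,390),interpolation=cv2.INTER_CUBIC))
cv2.imwrite('pics/crop1.png',cv2.cvtColor(np.hstack(x),cv2.COLOR_RGB2BGR))
for u,v in [(372,202),(380,194)]: print(plane(c,[(u,v)],10).round(1))
E
```

```text
pad bridge (array([471.6, 297.5], dtype=float32), np.float32(7.8), array([ 40.1, 119.1], dtype=float32))
pad pickup (array([621.8, 213.2], dtype=float32), np.float32(11.9), array([ 77.8, 116.4], dtype=float32))
pad knob (array([603.1, 301.7], dtype=float32), np.float32(11.5), array([ 84.2, 123.5], dtype=float32))
pad tuner (array([494.1, 186.3], dtype=float32), np.float32(11.6), array([ 81.7, 121. ], dtype=float32))
tray (array([546.9, 242.4], dtype=float32), np.float32(11.7), array([188.7, 267.5], dtype=float32))
gold (array([468.4,   1.7], dtype=float32), np.float32(98.3), array([29. , 66.8], dtype=float32))
knob (array([ 603. , -167.9], dtype=float32), np.float32(177.6), array([26.1, 30.2], dtype=float32))
ebony (array([ 608.2, -294.9], dtype=float32), np.float32(179.0), array([ 18.7, 106.3], dtype=float32))
[115.  15. 116.]
[[ 459.8 -308.    10. ]]
[[ 480.5 -329.8   10. ]]
```

View pics/crop1.png

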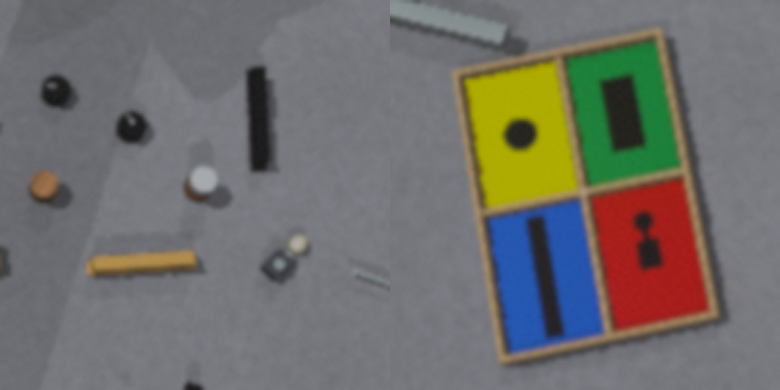

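```bash
cat >> h.py <<'E'
def chain(wps):
    """wps: (x,y,z,closing-axis deg); prints normalised moves, each from the one before"""
    o=bot.get_obs(); p=np.array(o['position']); w,a,b,_=o['orientation']; tx=2*np.degrees(np.arctan2(b,a))
    for x,y,z,cl in wps:
        t=np.radians(tx); d=np.array([x,y,z])-p
        s=np.array([d@[np.cos(t),np.sin(t),0],d@[np.sin(t),-np.cos(t),0],-d[2]])/250
        dy=((tx-90)-cl+90)%180-90   # decrease of world angle
        print((x,y,z,cl),'-> x %.3f y %.3f z %.3f yaw %.3f'%(*s,dy/90),'rows>=',int(np.ceil(max(np.linalg.norm(s)*5,abs(dy)/8.59))))
        p=p+d; tx-=dy
E
python3 -c "
from h import *
chain([(392,-408,170,89),(608,-295,150,89)])"
```

```text
(392, -408, 170, 89) -> x -0.963 y 0.150 z 0.242 yaw 0.219 rows>= 6
(608, -295, 150, 89) -> x -0.856 y 0.467 z 0.080 yaw 0.000 rows>= 5
```

Call:
carry_out([
  {"x":-0.48,"y":0.075,"z":0.12,"yaw":0.1},
  {"x":-0.96,"y":0.15,"z":0.24,"yaw":0.2},
  {"x":-0.96,"y":0.15,"z":0.24,"yaw":0.22},
  {"x":-0.96,"y":0.15,"z":0.24,"yaw":0.22},
  {"x":-0.96,"y":0.15,"z":0.24,"yaw":0.22},
  {"x":-0.96,"y":0.15,"z":0.24,"yaw":0.22},
  {"x":-0.96,"y":0.15,"z":0.24,"yaw":0.22},
], gripper=0.4)

```text
t: 0.8
position: [392.3, -407.4, 170.0]
orientation: [-0.001, 0.009, 1.0, 0.001]
ft_force: [-0.4, -0.7, -0.6]
finger_gap: 0.596
grasp_force: 0.0
```

Call:
carry_out([
  {"x":-0.856,"y":0.467,"z":0.08},
  {"x":-0.856,"y":0.467,"z":0.08},
  {"x":-0.856,"y":0.467,"z":0.08},
  {"x":-0.856,"y":0.467,"z":0.08},
  {"x":-0.856,"y":0.467,"z":0.08},
  {"x":-0.856,"y":0.467,"z":0.08},
  {"x":-0.856,"y":0.467,"z":0.08},
  {"x":-0.856,"y":0.467,"z":0.08},
  {"x":-0.856,"y":0.467,"z":0.08},
])

```text
$.targets[0]: bad value
```

```bash
python3 -c "
from h import *
shot('wrist','w1'); print(bot.get_obs()['position'],bot.get_obs()['finger_gap'])
chain([(608,-295,3,89)])"
```

```text
[ 391.43428107 -408.38571856  170.81346859] 0.5995909412923706
(608, -295, 3, 89) -> x -0.858 y 0.469 z 0.671 yaw -0.001 rows>= 6
```

View pics/w1.png

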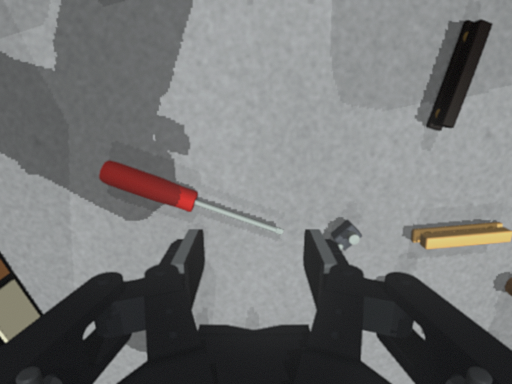

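The wrist view has image up as -x and right as +y. The decoy bridge is at (460,75), the tuner at (345,236) and the maple bridge at (465,235). The target ebony bridge is out of view on the gripper's far side.

Call:
carry_out([
  {"x":-0.85,"y":0.47,"z":0.08,"yaw":0},
  {"x":-0.85,"y":0.47,"z":0.08,"yaw":0},
  {"x":-0.85,"y":0.47,"z":0.08,"yaw":0},
  {"x":-0.85,"y":0.47,"z":0.08,"yaw":0},
  {"x":-0.85,"y":0.47,"z":0.08,"yaw":0},
  {"x":-0.85,"y":0.47,"z":0.08,"yaw":0},
  {"x":-0.85,"y":0.47,"z":0.08,"yaw":0},
  {"x":-0.85,"y":0.47,"z":0.08,"yaw":0},
  {"x":-0.85,"y":0.47,"z":0.08,"yaw":0},
])

```text
t: 1.75
position: [605.1, -296.9, 152.2]
orientation: [0.0, 0.011, 1.0, -0.0]
ft_force: [0.3, -0.4, -1.1]
finger_gap: 0.602
grasp_force: 0.0
```

```bash
python3 -c "
from h import *
im,d,c=shot('wrist','w2'); print(bot.get_obs()['position'],bot.get_obs()['finger_gap'],plane(c,[(256,192),(255,300)],20),c['pose'])
chain([(608,-295,3,89)])"
```

```text
[ 605.22965087 -296.70188223  152.18403574] 0.5944848183757665 [[ 616.76312258 -293.91936997   20.        ]
 [ 738.14089869 -297.42394533   20.        ]] [[ 2.23806438e-02 -9.61223615e-01 -2.74860453e-01  5.36036323e+02]
 [ 9.99749395e-01  2.13794108e-02  6.63842546e-03 -2.94287734e+02]
 [-5.04656783e-04 -2.74940144e-01  9.61461212e-01  2.94085588e+02]
 [ 0.00000000e+00  0.00000000e+00  0.00000000e+00  1.00000000e+00]]
(608, -295, 3, 89) -> x -0.011 y 0.007 z 0.597 yaw -0.003 rows>= 3
```

View pics/w2.png

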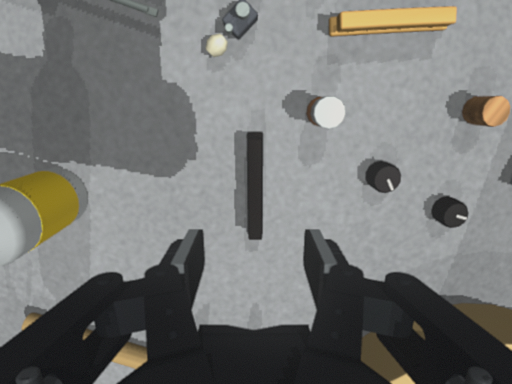

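The wrist view shows the ebony bridge upright at (255,185), the tuner at (238,20), the target knob at (383,176) and the decoy knob at (450,211). The yellow bottle at left is clear of the descent.

Run:
```python
from h import *
im,d,c=load('w2'); hsv=cv2.cvtColor(im,cv2.COLOR_RGB2HSV); V=hsv[...,2]; S=hsv[...,1]
def win(u,v,r,r2):
    m=np.zeros(V.shape,bool); m[max(v-r2,0):v+r2,u-r:u+r]=1; return m
e=rect(c,largest(win(255,180,20,60)&(V<55)),26); print('ebony',e)
k=largest(win(383,176,24,24)&(V<70)); print('knob',rect(c,k,12))
g=largest(win(240,18,22,22)&(V<75)); print('box',rect(c,g,12),cv2.minAreaRect(g))
b=largest(win(216,44,14,14)&(S>40)&(V>130)); print('button',rect(c,b,9))
print('post',plane(c,[(242,9)],28), d[9,242],d[22,238])
chain([(e[0][0],e[0][1],3,e[1]-90)])
```

```text
ebony (array([ 611.2, -295.5], dtype=float32), np.float32(179.1), array([ 12.7, 101.8], dtype=float32))
knob (array([ 605.4, -169.3], dtype=float32), np.float32(56.5), array([28.1, 35.2], dtype=float32))
box (array([ 471.3, -299.8], dtype=float32), np.float32(120.3), array([ 7.3, 25.3], dtype=float32)) ((246.0, 28.0), (8.875204086303711, 29.953811645507812), 56.3099365234375)
button (array([ 483.5, -326.6], dtype=float32), np.float32(131.2), array([16.2, 16.5], dtype=float32))
post [[ 460.45773189 -302.07103318   28.        ]] 235.1694 246.51213
(np.float32(611.2), np.float32(-295.5), 3, np.float32(89.100006)) -> x -0.024 y 0.005 z 0.597 yaw -0.004 rows>= 3
```

Call:
carry_out([
  {"x":-0.024,"y":0.005,"z":0.1,"yaw":0},
  {"x":-0.024,"y":0.005,"z":0.2,"yaw":0},
  {"x":-0.024,"y":0.005,"z":0.3,"yaw":0},
  {"x":-0.024,"y":0.005,"z":0.4,"yaw":0},
  {"x":-0.024,"y":0.005,"z":0.48,"yaw":0},
  {"x":-0.024,"y":0.005,"z":0.54,"yaw":0},
  {"x":-0.024,"y":0.005,"z":0.57,"yaw":0},
  {"x":-0.024,"y":0.005,"z":0.59,"yaw":0},
  {"x":-0.024,"y":0.005,"z":0.59,"yaw":0},
  {"x":-0.024,"y":0.005,"z":0.59,"yaw":0},
])

```text
t: 2.8
position: [612.7, -294.7, 4.8]
orientation: [0.001, 0.01, 1.0, -0.0]
ft_force: [1.0, 0.7, 0.0]
finger_gap: 0.602
grasp_force: 0.0
```

Call:
carry_out([
  {"x":0,"y":0,"z":0,"yaw":0},
  {"x":0,"y":0,"z":0,"yaw":0},
  {"x":0,"y":0,"z":0,"yaw":0},
  {"x":0,"y":0,"z":0,"yaw":0},
  {"x":0,"y":0,"z":0,"yaw":0},
  {"x":0,"y":0,"z":0,"yaw":0},
  {"x":0,"y":0,"z":0,"yaw":0},
  {"x":0,"y":0,"z":0,"yaw":0},
], gripper=1)

```text
t: 3.6
position: [612.6, -294.5, 4.6]
orientation: [0.001, 0.01, 1.0, -0.0]
ft_force: [-0.9, 0.8, 5.4]
finger_gap: 0.148
grasp_force: 59.2
```

```bash
python3 -c "
from h import *
z=bot.get_obs()['position'][2]; print(bot.get_obs()['position'])
chain([(611,-295,z+100,89),(580,-60,z+100,60),(500,150,z+100,30),(474,274,z+100,101.7)])
chain([(611,-295,z+100,89),(560,-60,z+100,89),(495,150,z+100,101.7),(474,274,z+100,101.7),(474,274,z+9,101.7)])"
```

```text
[ 612.63118256 -294.46024799    4.56854248]
(611, -295, np.float64(104.56854247771574), 89) -> x 0.006 y -0.002 z -0.400 yaw -0.001 rows>= 3
(580, -60, np.float64(104.56854247771574), 60) -> x 0.140 y 0.938 z -0.000 yaw 0.322 rows>= 5
(500, 150, np.float64(104.56854247771574), 30) -> x 0.697 y 0.567 z -0.000 yaw 0.333 rows>= 5
(474, 274, np.float64(104.56854247771574), 101.7) -> x 0.482 y 0.158 z -0.000 yaw -0.797 rows>= 9
(611, -295, np.float64(104.56854247771574), 89) -> x 0.006 y -0.002 z -0.400 yaw -0.001 rows>= 3
(560, -60, np.float64(104.56854247771574), 89) -> x 0.220 y 0.936 z -0.000 yaw 0.000 rows>= 5
(495, 150, np.float64(104.56854247771574), 101.7) -> x 0.275 y 0.835 z -0.000 yaw -0.141 rows>= 5
(474, 274, np.float64(104.56854247771574), 101.7) -> x -0.018 y 0.503 z -0.000 yaw -0.000 rows>= 3
(474, 274, np.float64(13.568542477715742), 101.7) -> x 0.000 y 0.000 z 0.364 yaw -0.000 rows>= 2
```

Call:
carry_out([
  {"x":0,"y":0,"z":-0.08,"yaw":0},
  {"x":0,"y":0,"z":-0.2,"yaw":0},
  {"x":0,"y":0,"z":-0.32,"yaw":0},
  {"x":0,"y":0,"z":-0.4,"yaw":0},
  {"x":0,"y":0,"z":-0.4,"yaw":0},
  {"x":0,"y":0,"z":-0.4,"yaw":0},
])

```text
t: 4.2
position: [612.1, -294.0, 103.4]
orientation: [-0.0, 0.01, 1.0, 0.0]
ft_force: [0.1, -0.5, -1.7]
finger_gap: 0.156
grasp_force: 58.7
```

Call:
carry_out([
  {"x":0.02,"y":0.08,"z":0,"yaw":0},
  {"x":0.05,"y":0.2,"z":0,"yaw":0},
  {"x":0.08,"y":0.34,"z":0,"yaw":0},
  {"x":0.11,"y":0.48,"z":0,"yaw":0},
  {"x":0.14,"y":0.62,"z":0,"yaw":0},
  {"x":0.18,"y":0.76,"z":0,"yaw":0},
  {"x":0.21,"y":0.88,"z":0,"yaw":0},
  {"x":0.22,"y":0.94,"z":0,"yaw":0},
])

```text
t: 5.0
position: [560.3, -56.2, 102.3]
orientation: [-0.001, 0.009, 1.0, 0.0]
ft_force: [-0.6, 0.0, -0.1]
finger_gap: 0.147
grasp_force: 58.7
```

Call:
carry_out([
  {"x":0.04,"y":0.12,"z":0,"yaw":-0.02},
  {"x":0.08,"y":0.26,"z":0,"yaw":-0.05},
  {"x":0.13,"y":0.4,"z":0,"yaw":-0.08},
  {"x":0.18,"y":0.54,"z":0,"yaw":-0.1},
  {"x":0.22,"y":0.68,"z":0,"yaw":-0.13},
  {"x":0.26,"y":0.78,"z":0,"yaw":-0.14},
  {"x":0.275,"y":0.83,"z":0,"yaw":-0.14},
])

```text
t: 5.7
position: [496.2, 151.9, 102.8]
orientation: [-0.001, -0.101, 0.995, -0.0]
ft_force: [-0.3, -0.6, 0.0]
finger_gap: 0.148
grasp_force: 58.7
```

```bash
python3 -c "
from h import *
im,d,c=shot('wrist','w3');print(bot.get_obs()['position'],bot.get_obs()['finger_gap'])
chain([(475,274,90,101.7),(475,274,13.5,101.7)])"
```

```text
[496.36624011 152.61795236 102.94706722] 0.14429488356045317
(475, 274, 90, 101.7) -> x -0.013 y 0.493 z 0.052 yaw -0.002 rows>= 3
(475, 274, 13.5, 101.7) -> x 0.000 y 0.000 z 0.306 yaw -0.000 rows>= 2
```

View pics/w3.png

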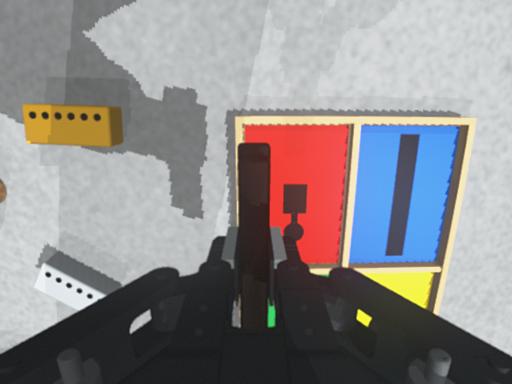

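The bridge is held straight, from (254,145) to (254,325). The blue pad with its bar is at (403,195), the red pad's block at (295,198) and the gold pickup at (73,125).

Run:
```python
from h import *
im,d,c=load('w3'); hsv=cv2.cvtColor(im,cv2.COLOR_RGB2HSV); V=hsv[...,2]; S=hsv[...,1]; H=hsv[...,0]
def win(u,v,r,r2):
    m=np.zeros(V.shape,bool); m[max(v-r2,0):v+r2,max(u-r,0):u+r]=1; return m
e=rect(c,largest(win(403,195,30,70)&(V<75)),8); print('bar',e)
print('block',rect(c,largest(win(295,198,15,16)&(V<75)),8))
print('gold top', rect(c,largest(win(73,125,60,40)&(S>140)&(V>100)),24))
print(plane(c,[(25,105),(122,107)],24), plane(c,[(26,143),(118,145)],0))
x,y=e[0]; u=np.array([np.cos(np.radians(11.7)),np.sin(np.radians(11.7))])*1.4
chain([(x+u[0],y+u[1],90,e[1]+90),(x+u[0],y+u[1],13.3,e[1]+90)])
```

```text
bar (array([424.9, 271.5], dtype=float32), np.float32(61.7), array([0.5, 1.2], dtype=float32))
block (array([507.2, 182. ], dtype=float32), np.float32(101.5), array([0.9, 1.7], dtype=float32))
gold top (array([468.2,   9.1], dtype=float32), np.float32(98.3), array([29.2, 75.1], dtype=float32))
[[460.15429733 -27.57996839  24.        ]
 [448.25357869  45.62375714  24.        ]] [[495.13215958 -44.44821646   0.        ]
 [481.59876341  34.95405258   0.        ]]
(np.float64(426.27090583135487), np.float64(271.7839022134991), 90, np.float32(151.7)) -> x 0.179 y 0.523 z 0.052 yaw -0.557 rows>= 6
(np.float64(426.27090583135487), np.float64(271.7839022134991), 13.3, np.float32(151.7)) -> x 0.000 y 0.000 z 0.307 yaw 0.000 rows>= 2
```

Run:
```python
from h import *
im,d,c=load('w3'); hsv=cv2.cvtColor(im,cv2.COLOR_RGB2HSV); V=hsv[...,2]; S=hsv[...,1]
print(hsv[180,403],hsv[180,440],hsv[198,295],hsv[170,280])
def win(u,v,r,r2):
    m=np.zeros(V.shape,bool); m[max(v-r2,0):v+r2,max(u-r,0):u+r]=1; return m
e=rect(c,largest(win(403,195,30,68)&(V<130)&(S<130)),8); print('bar',e)
b=rect(c,largest(win(295,198,18,14)&(V<130)&(S<130)),8); print('block',b)
x,y=e[0]
chain([(x+1.4,y+.3,90,101.7),(x+1.4,y+.3,13.3,101.7)])
```

```text
[122  52  99] [105 164 245] [ 2 96 85] [  2 196 242]
bar (array([476.7, 276.1], dtype=float32), np.float32(11.8), array([ 14.6, 105.3], dtype=float32))
block (array([495. , 187.4], dtype=float32), np.float32(11.8), array([18.3, 22.8], dtype=float32))
(np.float32(478.1), np.float32(276.4), 90, 101.7) -> x -0.028 y 0.500 z 0.052 yaw -0.002 rows>= 3
(np.float32(478.1), np.float32(276.4), 13.3, 101.7) -> x 0.000 y 0.000 z 0.307 yaw -0.000 rows>= 2
```

Call:
carry_out([
  {"x":-0.01,"y":0.08,"z":0.01,"yaw":0},
  {"x":-0.02,"y":0.2,"z":0.02,"yaw":0},
  {"x":-0.025,"y":0.34,"z":0.03,"yaw":0},
  {"x":-0.025,"y":0.44,"z":0.05,"yaw":0},
  {"x":-0.025,"y":0.49,"z":0.05,"yaw":0},
  {"x":-0.025,"y":0.495,"z":0.05,"yaw":0},
  {"x":-0.025,"y":0.495,"z":0.05,"yaw":0},
  {"x":-0.025,"y":0.495,"z":0.05,"yaw":0},
  {"x":-0.025,"y":0.495,"z":0.12,"yaw":0},
  {"x":-0.025,"y":0.495,"z":0.2,"yaw":0},
  {"x":-0.025,"y":0.495,"z":0.26,"yaw":0},
  {"x":-0.025,"y":0.495,"z":0.3,"yaw":0},
  {"x":-0.025,"y":0.495,"z":0.33,"yaw":0},
  {"x":-0.025,"y":0.495,"z":0.34,"yaw":0},
  {"x":-0.025,"y":0.495,"z":0.35,"yaw":0},
  {"x":-0.025,"y":0.495,"z":0.35,"yaw":0},
  {"x":-0.025,"y":0.495,"z":0.35,"yaw":0},
])

```text
t: 7.45
position: [479.1, 273.3, 16.8]
orientation: [0.0, -0.1, 0.995, 0.0]
ft_force: [0.0, -0.7, 0.5]
finger_gap: 0.153
grasp_force: 58.8
```

Call:
carry_out([
  {"x":0,"y":0.01,"z":0.006,"yaw":0},
  {"x":0,"y":0.01,"z":0.012,"yaw":0},
  {"x":0,"y":0.01,"z":0.016,"yaw":0},
  {"x":0,"y":0.01,"z":0.016,"yaw":0},
  {"x":0,"y":0.01,"z":0.016,"yaw":0},
])

```text
t: 7.95
position: [478.3, 275.7, 12.6]
orientation: [0.0, -0.1, 0.995, 0.0]
ft_force: [-1.8, 1.1, 3.7]
finger_gap: 0.148
grasp_force: 59.2
```

Call:
carry_out([
  {"x":0,"y":0,"z":0,"yaw":0},
  {"x":0,"y":0,"z":0,"yaw":0},
  {"x":0,"y":0,"z":0,"yaw":0},
  {"x":0,"y":0,"z":0,"yaw":0},
  {"x":0,"y":0,"z":0,"yaw":0},
  {"x":0,"y":0,"z":-0.1,"yaw":0},
  {"x":0,"y":0,"z":-0.25,"yaw":0},
  {"x":0,"y":0,"z":-0.4,"yaw":0},
  {"x":0,"y":0,"z":-0.5,"yaw":0},
  {"x":0,"y":0,"z":-0.5,"yaw":0},
], gripper=0.55)

```text
t: 8.95
position: [480.4, 277.0, 141.7]
orientation: [0.004, -0.1, 0.995, 0.002]
ft_force: [0.7, 0.9, -0.4]
finger_gap: 0.448
grasp_force: 0.0
```

```bash
python3 -c "
from h import *
im,d,c=shot('wrist','w4');print(bot.get_obs()['position'],bot.get_obs()['finger_gap'])
chain([(470,100,140,8.3),(468.3,3,100,8.3)])"
```

```text
[479.12817861 276.30543261 139.23188594] 0.4497417418711407
(470, 100, 140, 8.3) -> x 0.176 y -0.684 z -0.003 yaw -0.965 rows>= 11
(468.3, 3, 100, 8.3) -> x 0.383 y 0.063 z 0.160 yaw -0.000 rows>= 3
```

View pics/w4.png

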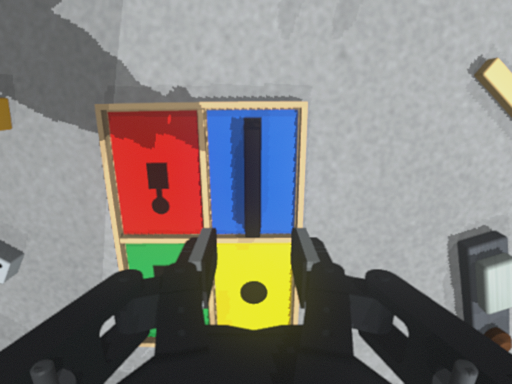

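The bridge stands centred on its bar at (253,177) in the blue pocket. Next is the gold pickup.

Call:
carry_out([
  {"x":0.05,"y":-0.2,"z":0,"yaw":-0.09},
  {"x":0.1,"y":-0.4,"z":0,"yaw":-0.18},
  {"x":0.15,"y":-0.6,"z":0,"yaw":-0.27},
  {"x":0.18,"y":-0.68,"z":0,"yaw":-0.36},
  {"x":0.18,"y":-0.68,"z":0,"yaw":-0.45},
  {"x":0.18,"y":-0.68,"z":0,"yaw":-0.54},
  {"x":0.18,"y":-0.68,"z":0,"yaw":-0.63},
  {"x":0.18,"y":-0.68,"z":0,"yaw":-0.72},
  {"x":0.18,"y":-0.68,"z":0,"yaw":-0.81},
  {"x":0.18,"y":-0.68,"z":0,"yaw":-0.9},
  {"x":0.18,"y":-0.68,"z":0,"yaw":-0.965},
  {"x":0.18,"y":-0.68,"z":0,"yaw":-0.965},
  {"x":0.18,"y":-0.68,"z":0,"yaw":-0.965},
], gripper=0.3)

```text
t: 10.3
position: [467.5, 99.8, 136.5]
orientation: [0.001, 0.756, -0.655, -0.0]
ft_force: [-0.7, 0.7, 0.8]
finger_gap: 0.7
grasp_force: 0.0
```

Call:
carry_out([
  {"x":0.19,"y":0.03,"z":0.05,"yaw":0},
  {"x":0.38,"y":0.06,"z":0.05,"yaw":0},
  {"x":0.38,"y":0.06,"z":0.05,"yaw":0},
  {"x":0.38,"y":0.06,"z":0.05,"yaw":0},
  {"x":0.38,"y":0.06,"z":0.05,"yaw":0},
])

```text
t: 10.8
position: [467.0, 4.3, 124.7]
orientation: [-0.0, 0.756, -0.654, -0.0]
ft_force: [-0.2, 0.2, 0.3]
finger_gap: 0.701
grasp_force: 0.0
```

Run:
```python
from h import *
im,d,c=shot('wrist','w5');print(bot.get_obs()['position'],bot.get_obs()['finger_gap'],bot.get_obs()['joint_positions'][5])
hsv=cv2.cvtColor(im,cv2.COLOR_RGB2HSV); m=(hsv[...,0]>15)&(hsv[...,0]<28)&(hsv[...,1]>130)&(hsv[...,2]>70)
# top face: pixels whose depth puts them near z=24
v,u=np.nonzero(m&(d>0)); o,D=ray(c,np.c_[u,v]); P=o+D*d[v,u][:,None]
mm=np.zeros(m.shape,bool); k=(P[:,2]>20)&(P[:,2]<28)&(np.hypot(P[:,0]-468,P[:,1]-2)<60); mm[v[k],u[k]]=1
cnt=largest(mm); print(cv2.boundingRect(cnt)); e=rect(c,cv2.convexHull(cnt),24); print(e)
chain([(*e[0],5,e[1]-90)])
```

```text
[467.0140499    4.58292976 124.75612849] 0.7014546039607001 -0.20130853063150508
(234, 147, 36, 77)
(array([469.8,   2.3], dtype=float32), np.float32(98.2), array([29.2, 66.4], dtype=float32))
(np.float32(469.8), np.float32(2.3), 5, np.float32(8.199997)) -> x 0.011 y -0.010 z 0.479 yaw 0.001 rows>= 3
```

Call:
carry_out([
  {"x":0.011,"y":-0.01,"z":0.1,"yaw":0},
  {"x":0.011,"y":-0.01,"z":0.2,"yaw":0},
  {"x":0.011,"y":-0.01,"z":0.3,"yaw":0},
  {"x":0.011,"y":-0.01,"z":0.38,"yaw":0},
  {"x":0.011,"y":-0.01,"z":0.44,"yaw":0},
  {"x":0.011,"y":-0.01,"z":0.47,"yaw":0},
  {"x":0.011,"y":-0.01,"z":0.48,"yaw":0},
  {"x":0.011,"y":-0.01,"z":0.48,"yaw":0},
  {"x":0.011,"y":-0.01,"z":0.48,"yaw":0},
])

```text
t: 11.75
position: [470.4, 1.8, 5.5]
orientation: [-0.001, 0.757, -0.654, 0.0]
ft_force: [0.3, 0.5, -0.1]
finger_gap: 0.704
grasp_force: 0.0
```

Call:
carry_out([
  {"x":0,"y":0,"z":0,"yaw":0},
  {"x":0,"y":0,"z":0,"yaw":0},
  {"x":0,"y":0,"z":0,"yaw":0},
  {"x":0,"y":0,"z":0,"yaw":0},
  {"x":0,"y":0,"z":0,"yaw":0},
  {"x":0,"y":0,"z":0,"yaw":0},
  {"x":0,"y":0,"z":0,"yaw":0},
], gripper=1)

```text
t: 12.45
position: [470.4, 1.6, 5.5]
orientation: [-0.001, 0.757, -0.654, 0.0]
ft_force: [-0.8, 0.7, 5.8]
finger_gap: 0.334
grasp_force: 60.1
```

Run:
```python
from h import *
# pad centres again from w4 (view after placing the bridge)
im,d,c=load('w4'); hsv=cv2.cvtColor(im,cv2.COLOR_RGB2HSV); V=hsv[...,2]; S=hsv[...,1]
def win(u,v,r,r2):
    m=np.zeros(V.shape,bool); m[v-r2:v+r2,u-r:u+r]=1; return m
print('disc',rect(c,largest(win(254,293,20,18)&(V<100)),8))
print('block',rect(c,largest(win(157,177,16,13)&(V<100)),8))
print('bridge',rect(c,largest(win(253,177,12,62)&(V<60)),34))
z=bot.get_obs()['position'][2]; print(bot.get_obs()['position'])
chain([(470,2,z+100,8.2),(540,130,z+100,55),(622,213,z+100,101.7),(622,213,z+9,101.7)])
```

```text
disc (array([603.5, 303.2], dtype=float32), np.float32(101.3), array([25.3, 27. ], dtype=float32))
block (array([496.2, 187.7], dtype=float32), np.float32(12.0), array([18.4, 24.7], dtype=float32))
bridge (array([475.8, 275.6], dtype=float32), np.float32(11.8), array([ 12.7, 104.3], dtype=float32))
[470.366699     1.55069296   5.53471474]
(470, 2, np.float64(105.53471473875541), 8.2) -> x -0.002 y 0.001 z -0.400 yaw 0.001 rows>= 3
(540, 130, np.float64(105.53471473875541), 55) -> x -0.467 y -0.350 z -0.000 yaw -0.520 rows>= 6
(622, 213, np.float64(105.53471473875541), 101.7) -> x 0.078 y -0.460 z -0.000 yaw -0.519 rows>= 6
(622, 213, np.float64(14.534714738755415), 101.7) -> x 0.000 y 0.000 z 0.364 yaw 0.000 rows>= 2
```

Call:
carry_out([
  {"x":0,"y":0,"z":-0.08,"yaw":0},
  {"x":0,"y":0,"z":-0.2,"yaw":0},
  {"x":0,"y":0,"z":-0.32,"yaw":0},
  {"x":0,"y":0,"z":-0.4,"yaw":0},
  {"x":0,"y":0,"z":-0.4,"yaw":0},
])

```text
t: 12.95
position: [471.6, 1.8, 107.5]
orientation: [-0.002, 0.757, -0.654, 0.002]
ft_force: [-0.0, 0.1, -0.2]
finger_gap: 0.336
grasp_force: 59.6
```

Call:
carry_out([
  {"x":-0.04,"y":-0.03,"z":0,"yaw":-0.05},
  {"x":-0.1,"y":-0.08,"z":0,"yaw":-0.12},
  {"x":-0.18,"y":-0.14,"z":0,"yaw":-0.2},
  {"x":-0.26,"y":-0.2,"z":0,"yaw":-0.28},
  {"x":-0.34,"y":-0.26,"z":0,"yaw":-0.36},
  {"x":-0.41,"y":-0.31,"z":0,"yaw":-0.44},
  {"x":-0.47,"y":-0.35,"z":0,"yaw":-0.52},
])

```text
t: 13.65
position: [539.0, 131.2, 103.1]
orientation: [0.001, 0.955, -0.297, -0.001]
ft_force: [0.0, 0.6, -0.3]
finger_gap: 0.336
grasp_force: 59.5
```

Call:
carry_out([
  {"x":0.01,"y":-0.08,"z":0,"yaw":-0.08},
  {"x":0.03,"y":-0.16,"z":0,"yaw":-0.16},
  {"x":0.04,"y":-0.24,"z":0,"yaw":-0.24},
  {"x":0.05,"y":-0.32,"z":0,"yaw":-0.32},
  {"x":0.07,"y":-0.39,"z":0,"yaw":-0.4},
  {"x":0.08,"y":-0.44,"z":0,"yaw":-0.47},
  {"x":0.08,"y":-0.46,"z":0,"yaw":-0.52},
  {"x":0.08,"y":-0.46,"z":0,"yaw":-0.52},
  {"x":0.08,"y":-0.46,"z":0,"yaw":-0.52},
])

```text
t: 14.55
position: [620.8, 212.9, 103.5]
orientation: [0.0, 0.995, 0.103, -0.001]
ft_force: [-0.2, 0.6, -1.6]
finger_gap: 0.337
grasp_force: 59.5
```

Run:
```python
from h import *
print(bot.get_obs()['position'],bot.get_obs()['finger_gap'],bot.get_obs()['joint_positions'])
chain([(621.5,212.8,13.8,101.7)])
```

```text
[620.83254417 212.91424203 103.47766596] 0.3367074683136981 [ 5.67617456e-01  5.24482239e-01  1.85523565e-01 -4.41972113e-04
 -1.23398201e+00  1.20891434e+00]
(621.5, 212.8, 13.8, 101.7) -> x 0.003 y 0.001 z 0.359 yaw 0.001 rows>= 2
```

Call:
carry_out([
  {"x":0.003,"y":0,"z":0.08,"yaw":0},
  {"x":0.003,"y":0,"z":0.17,"yaw":0},
  {"x":0.003,"y":0,"z":0.25,"yaw":0},
  {"x":0.003,"y":0,"z":0.3,"yaw":0},
  {"x":0.003,"y":0,"z":0.33,"yaw":0},
  {"x":0.003,"y":0,"z":0.345,"yaw":0},
  {"x":0.003,"y":0,"z":0.353,"yaw":0},
  {"x":0.003,"y":0,"z":0.357,"yaw":0},
  {"x":0.003,"y":0,"z":0.357,"yaw":0},
  {"x":0.003,"y":0,"z":0.357,"yaw":0},
])

```text
t: 15.55
position: [622.6, 213.6, 16.1]
orientation: [-0.0, 0.995, 0.104, 0.0]
ft_force: [0.9, -0.4, -0.1]
finger_gap: 0.339
grasp_force: 59.5
```

Call:
carry_out([
  {"x":0,"y":0,"z":0.005,"yaw":0},
  {"x":0,"y":0,"z":0.01,"yaw":0},
  {"x":0,"y":0,"z":0.01,"yaw":0},
  {"x":0,"y":0,"z":0.01,"yaw":0},
])

```text
t: 15.95
position: [622.4, 213.5, 13.6]
orientation: [-0.0, 0.995, 0.104, 0.0]
ft_force: [-1.8, 0.3, 4.2]
finger_gap: 0.334
grasp_force: 59.9
```

Call:
carry_out([
  {"x":0,"y":0,"z":0,"yaw":0},
  {"x":0,"y":0,"z":0,"yaw":0},
  {"x":0,"y":0,"z":0,"yaw":0},
  {"x":0,"y":0,"z":0,"yaw":0},
  {"x":0,"y":0,"z":0,"yaw":0},
  {"x":0,"y":0,"z":-0.08,"yaw":0},
  {"x":0,"y":0,"z":-0.2,"yaw":0},
  {"x":0,"y":0,"z":-0.35,"yaw":0},
  {"x":0,"y":0,"z":-0.48,"yaw":0},
  {"x":0,"y":0,"z":-0.5,"yaw":0},
], gripper=0.48)

```text
t: 16.95
position: [624.7, 214.2, 143.6]
orientation: [-0.001, 0.995, 0.104, 0.004]
ft_force: [0.3, 0.5, 0.6]
finger_gap: 0.52
grasp_force: 0.0
```

Run:
```python
from h import *
im,d,c=shot('wrist','w6');print(bot.get_obs()['position'],bot.get_obs()['finger_gap'])
chain([(610,30,150,64),(605,-150,150,64),(605,-168.5,150,64)])
```

```text
[623.92497883 214.0932457  141.90637052] 0.5188304940906887
(610, 30, 150, 64) -> x -0.207 y 0.709 z -0.032 yaw 0.421 rows>= 5
(605, -150, 150, 64) -> x 0.298 y 0.656 z -0.000 yaw -0.000 rows>= 4
(605, -168.5, 150, 64) -> x 0.032 y 0.067 z -0.000 yaw 0.000 rows>= 1
```

View pics/w6.png

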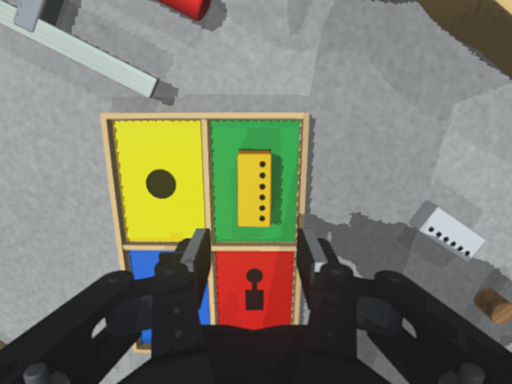

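The gold pickup lies along its outline in the green pocket at (254,188). Next is the knob.

Run:
```python
from h import *
im,d,c=load('w6')
print('disc',rect(c,largest((lambda V:np.pad(V[165:203,140:182]<100,((165,384-203),(140,512-182))))(im.max(2))),8))
chain([(612,20,150,140),(605,-160,150,140)])
```

```text
disc (array([604.2, 303.2], dtype=float32), np.float32(7.9), array([26.5, 27.4], dtype=float32))
(612, 20, 150, 140) -> x -0.207 y 0.750 z -0.032 yaw -0.423 rows>= 5
(605, -160, 150, 140) -> x -0.570 y 0.441 z -0.000 yaw -0.000 rows>= 4
```

Call:
carry_out([
  {"x":-0.05,"y":0.19,"z":-0.03,"yaw":-0.09},
  {"x":-0.1,"y":0.38,"z":-0.03,"yaw":-0.18},
  {"x":-0.15,"y":0.56,"z":-0.03,"yaw":-0.27},
  {"x":-0.2,"y":0.7,"z":-0.03,"yaw":-0.36},
  {"x":-0.2,"y":0.75,"z":-0.03,"yaw":-0.42},
  {"x":-0.2,"y":0.75,"z":-0.03,"yaw":-0.42},
  {"x":-0.2,"y":0.75,"z":-0.03,"yaw":-0.42},
], gripper=0.4)

```text
t: 17.7
position: [611.6, 19.7, 144.5]
orientation: [-0.0, 0.908, 0.419, -0.001]
ft_force: [0.3, 0.5, -0.5]
finger_gap: 0.601
grasp_force: 0.0
```

Call:
carry_out([
  {"x":-0.15,"y":0.11,"z":0,"yaw":0},
  {"x":-0.3,"y":0.22,"z":0,"yaw":0},
  {"x":-0.45,"y":0.35,"z":0,"yaw":0},
  {"x":-0.57,"y":0.44,"z":0,"yaw":0},
  {"x":-0.57,"y":0.44,"z":0,"yaw":0},
  {"x":-0.57,"y":0.44,"z":0,"yaw":0},
  {"x":-0.57,"y":0.44,"z":0,"yaw":0},
])

```text
t: 18.4
position: [604.1, -158.7, 145.1]
orientation: [-0.0, 0.907, 0.421, -0.0]
ft_force: [-0.7, 1.2, 1.8]
finger_gap: 0.604
grasp_force: 0.0
```

Run:
```python
from h import *
im,d,c=shot('wrist','w7');print(bot.get_obs()['position'],bot.get_obs()['finger_gap'])
v,u=np.nonzero((im.max(2)<80)&(d>0)); o,D=ray(c,np.c_[u,v]); P=o+D*d[v,u][:,None]
k=(P[:,2]>16)&(P[:,2]<24)&(np.hypot(P[:,0]-605,P[:,1]+168)<35); mm=np.zeros(d.shape,np.uint8); mm[v[k],u[k]]=1
mm=cv2.morphologyEx(mm,cv2.MORPH_CLOSE,np.ones((5,5))); cn=largest(mm); print(k.sum(),cv2.boundingRect(cn)); e=rect(c,cn,20); print(e)
chain([(*e[0],4,140)])
```

```text
[ 604.09826383 -158.61992069  145.27944329] 0.6021845607007609
633 (248, 173, 30, 30)
(array([ 607.8, -166.6], dtype=float32), np.float32(49.7), array([27., 28.], dtype=float32))
(np.float32(607.8), np.float32(-166.6), 4, 140) -> x -0.015 y 0.032 z 0.565 yaw -0.002 rows>= 3
```

View pics/w7.png

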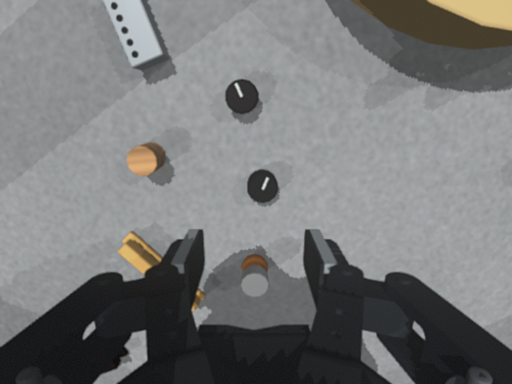

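The target knob is at (262,186), between the fingers' line and clear of the decoy at (241,97) and the pot at (255,275).

Call:
carry_out([
  {"x":-0.015,"y":0.032,"z":0.1,"yaw":0},
  {"x":-0.015,"y":0.032,"z":0.2,"yaw":0},
  {"x":-0.015,"y":0.032,"z":0.3,"yaw":0},
  {"x":-0.015,"y":0.032,"z":0.4,"yaw":0},
  {"x":-0.015,"y":0.032,"z":0.48,"yaw":0},
  {"x":-0.015,"y":0.032,"z":0.53,"yaw":0},
  {"x":-0.015,"y":0.032,"z":0.555,"yaw":0},
  {"x":-0.015,"y":0.032,"z":0.56,"yaw":0},
  {"x":-0.015,"y":0.032,"z":0.56,"yaw":0},
  {"x":-0.015,"y":0.032,"z":0.56,"yaw":0},
])

```text
t: 19.45
position: [608.3, -168.2, 6.7]
orientation: [0.001, 0.907, 0.42, 0.001]
ft_force: [0.4, -0.5, 0.1]
finger_gap: 0.599
grasp_force: 0.0
```

Call:
carry_out([
  {"x":0,"y":0,"z":0,"yaw":0},
  {"x":0,"y":0,"z":0,"yaw":0},
  {"x":0,"y":0,"z":0,"yaw":0},
  {"x":0,"y":0,"z":0,"yaw":0},
  {"x":0,"y":0,"z":0,"yaw":0},
  {"x":0,"y":0,"z":0,"yaw":0},
  {"x":0,"y":0,"z":0,"yaw":0},
], gripper=1)

```text
t: 20.15
position: [608.1, -168.4, 6.7]
orientation: [0.001, 0.907, 0.421, 0.001]
ft_force: [-0.3, 0.3, 5.8]
finger_gap: 0.315
grasp_force: 59.0
```

Run:
```python
from h import *
z=bot.get_obs()['position'][2]; print(bot.get_obs()['position'])
chain([(608,-167,z+100,140),(608,30,z+100,140),(606,200,z+100,120),(604,303,z+100,101.7),(604,303,z+9,101.7)])
```

```text
[ 608.09498604 -168.40625556    6.6984995 ]
(608, -167, np.float64(106.69849949516862), 140) -> x 0.004 y -0.004 z -0.400 yaw -0.003 rows>= 3
(608, 30, np.float64(106.69849949516862), 140) -> x 0.604 y -0.507 z -0.000 yaw 0.000 rows>= 4
(606, 200, np.float64(106.69849949516862), 120) -> x 0.516 y -0.443 z -0.000 yaw 0.222 rows>= 4
(604, 303, np.float64(106.69849949516862), 101.7) -> x 0.199 y -0.361 z -0.000 yaw 0.203 rows>= 3
(604, 303, np.float64(15.698499495168615), 101.7) -> x 0.000 y 0.000 z 0.364 yaw 0.000 rows>= 2
```

Call:
carry_out([
  {"x":0,"y":0,"z":-0.08,"yaw":0},
  {"x":0,"y":0,"z":-0.2,"yaw":0},
  {"x":0,"y":0,"z":-0.32,"yaw":0},
  {"x":0,"y":0,"z":-0.4,"yaw":0},
  {"x":0,"y":0,"z":-0.4,"yaw":0},
])

```text
t: 20.65
position: [609.5, -168.7, 109.3]
orientation: [0.002, 0.907, 0.42, 0.003]
ft_force: [-0.1, -0.6, 0.8]
finger_gap: 0.317
grasp_force: 59.3
```

Call:
carry_out([
  {"x":0.06,"y":-0.05,"z":0,"yaw":0},
  {"x":0.16,"y":-0.13,"z":0,"yaw":0},
  {"x":0.28,"y":-0.23,"z":0,"yaw":0},
  {"x":0.4,"y":-0.33,"z":0,"yaw":0},
  {"x":0.51,"y":-0.43,"z":0,"yaw":0},
  {"x":0.6,"y":-0.5,"z":0,"yaw":0},
])

```text
t: 21.25
position: [608.3, 29.1, 104.6]
orientation: [-0.0, 0.907, 0.421, -0.001]
ft_force: [0.9, -0.1, -0.7]
finger_gap: 0.315
grasp_force: 59.3
```

Call:
carry_out([
  {"x":0.1,"y":-0.09,"z":0,"yaw":0.04},
  {"x":0.2,"y":-0.18,"z":0,"yaw":0.08},
  {"x":0.3,"y":-0.27,"z":0,"yaw":0.13},
  {"x":0.4,"y":-0.35,"z":0,"yaw":0.17},
  {"x":0.48,"y":-0.41,"z":0,"yaw":0.2},
  {"x":0.52,"y":-0.44,"z":0,"yaw":0.22},
])

```text
t: 21.85
position: [608.6, 199.4, 104.3]
orientation: [-0.0, 0.966, 0.258, -0.001]
ft_force: [-0.8, -0.3, -0.6]
finger_gap: 0.318
grasp_force: 59.3
```

Call:
carry_out([
  {"x":0.05,"y":-0.1,"z":0,"yaw":0.05},
  {"x":0.1,"y":-0.19,"z":0,"yaw":0.1},
  {"x":0.15,"y":-0.28,"z":0,"yaw":0.16},
  {"x":0.19,"y":-0.34,"z":0,"yaw":0.2},
  {"x":0.2,"y":-0.36,"z":0,"yaw":0.2},
  {"x":0.2,"y":-0.36,"z":0,"yaw":0.2},
  {"x":0.2,"y":-0.36,"z":0,"yaw":0.2},
  {"x":0.2,"y":-0.36,"z":0,"yaw":0.2},
])

```text
t: 22.65
position: [607.8, 299.3, 105.5]
orientation: [0.0, 0.995, 0.104, -0.0]
ft_force: [0.5, -0.6, -0.2]
finger_gap: 0.313
grasp_force: 59.3
```

Run:
```python
from h import *
print(bot.get_obs()['position'],bot.get_obs()['finger_gap'])
chain([(603.5,303,15,101.7)])
```

```text
[607.78056852 299.25880097 105.53908516] 0.31324121692503104
(603.5, 303, 15, 101.7) -> x -0.014 y -0.018 z 0.362 yaw 0.002 rows>= 2
```

Call:
carry_out([
  {"x":-0.014,"y":-0.018,"z":0.04,"yaw":0},
  {"x":-0.014,"y":-0.018,"z":0.12,"yaw":0},
  {"x":-0.014,"y":-0.018,"z":0.2,"yaw":0},
  {"x":-0.014,"y":-0.018,"z":0.27,"yaw":0},
  {"x":-0.014,"y":-0.018,"z":0.32,"yaw":0},
  {"x":-0.014,"y":-0.018,"z":0.345,"yaw":0},
  {"x":-0.014,"y":-0.018,"z":0.36,"yaw":0},
  {"x":-0.014,"y":-0.018,"z":0.364,"yaw":0},
  {"x":-0.014,"y":-0.018,"z":0.364,"yaw":0},
  {"x":-0.014,"y":-0.018,"z":0.364,"yaw":0},
])

```text
t: 23.65
position: [603.7, 304.2, 15.3]
orientation: [-0.0, 0.995, 0.104, 0.001]
ft_force: [-0.4, -0.2, -0.1]
finger_gap: 0.318
grasp_force: 59.3
```

Call:
carry_out([
  {"x":0,"y":0,"z":0.002,"yaw":0},
  {"x":0,"y":0,"z":0.002,"yaw":0},
  {"x":0,"y":0,"z":0.002,"yaw":0},
])

```text
t: 23.95
position: [603.7, 304.2, 14.8]
orientation: [-0.0, 0.995, 0.104, 0.001]
ft_force: [-1.5, 0.1, 2.9]
finger_gap: 0.314
grasp_force: 59.6
```

Call:
carry_out([
  {"x":0,"y":0,"z":0,"yaw":0},
  {"x":0,"y":0,"z":0,"yaw":0},
  {"x":0,"y":0,"z":0,"yaw":0},
  {"x":0,"y":0,"z":0,"yaw":0},
  {"x":0,"y":0,"z":0,"yaw":0},
  {"x":0,"y":0,"z":-0.08,"yaw":0},
  {"x":0,"y":0,"z":-0.2,"yaw":0},
  {"x":0,"y":0,"z":-0.35,"yaw":0},
  {"x":0,"y":0,"z":-0.48,"yaw":0},
  {"x":0,"y":0,"z":-0.5,"yaw":0},
], gripper=0.48)

```text
t: 24.95
position: [605.6, 304.9, 144.7]
orientation: [-0.002, 0.995, 0.104, 0.004]
ft_force: [1.5, 0.5, 0.5]
finger_gap: 0.516
grasp_force: 0.0
```

Run:
```python
from h import *
im,d,c=shot('wrist','w8');print(bot.get_obs()['position'],bot.get_obs()['finger_gap'])
v,u=np.nonzero((im.max(2)<80)&(d>0)); o,D=ray(c,np.c_[u,v]); P=o+D*d[v,u][:,None]
k=(P[:,2]>22)&(P[:,2]<34)&(np.hypot(P[:,0]-604,P[:,1]-303)<35); print(k.sum(),P[k].mean(0))
chain([(570,130,145,80),(510,-60,145,60),(470,-240,145,43.5),(462,-304,145,43.5)])
```

```text
[604.92735799 304.79273488 143.0517791 ] 0.5198095473657828
670 [604.54649409 305.27914639  26.96077978]
(570, 130, 145, 80) -> x -0.281 y 0.655 z -0.008 yaw 0.244 rows>= 4
(510, -60, 145, 60) -> x -0.104 y 0.790 z -0.000 yaw 0.222 rows>= 4
(470, -240, 145, 43.5) -> x 0.221 y 0.704 z -0.000 yaw 0.183 rows>= 4
(462, -304, 145, 43.5) -> x 0.164 y 0.199 z -0.000 yaw 0.000 rows>= 2
```

Call:
carry_out([
  {"x":-0.07,"y":0.16,"z":0,"yaw":0.06},
  {"x":-0.14,"y":0.32,"z":0,"yaw":0.12},
  {"x":-0.21,"y":0.48,"z":0,"yaw":0.18},
  {"x":-0.28,"y":0.65,"z":0,"yaw":0.24},
  {"x":-0.28,"y":0.65,"z":0,"yaw":0.24},
], gripper=0.5)

```text
t: 25.5
position: [566.6, 125.9, 138.3]
orientation: [0.001, 0.996, -0.088, -0.001]
ft_force: [-0.3, 0.2, 0.4]
finger_gap: 0.497
grasp_force: 0.0
```

Call:
carry_out([
  {"x":-0.02,"y":0.18,"z":0,"yaw":0.05},
  {"x":-0.05,"y":0.36,"z":0,"yaw":0.1},
  {"x":-0.08,"y":0.54,"z":0,"yaw":0.16},
  {"x":-0.1,"y":0.72,"z":0,"yaw":0.22},
  {"x":-0.1,"y":0.79,"z":0,"yaw":0.22},
  {"x":-0.1,"y":0.79,"z":0,"yaw":0.22},
])

```text
t: 26.1
position: [509.4, -61.8, 138.2]
orientation: [0.0, 0.967, -0.256, -0.001]
ft_force: [-0.7, 0.1, 0.2]
finger_gap: 0.506
grasp_force: 0.0
```

Call:
carry_out([
  {"x":0.05,"y":0.17,"z":0,"yaw":0.05},
  {"x":0.11,"y":0.34,"z":0,"yaw":0.1},
  {"x":0.16,"y":0.5,"z":0,"yaw":0.14},
  {"x":0.24,"y":0.68,"z":0,"yaw":0.18},
  {"x":0.3,"y":0.8,"z":0,"yaw":0.18},
  {"x":0.31,"y":0.83,"z":0,"yaw":0.18},
  {"x":0.31,"y":0.83,"z":0,"yaw":0.18},
  {"x":0.31,"y":0.83,"z":0,"yaw":0.18},
  {"x":0.31,"y":0.83,"z":0,"yaw":0.18},
])

```text
t: 27.0
position: [476.3, -277.4, 138.9]
orientation: [-0.0, 0.922, -0.387, -0.0]
ft_force: [0.0, 0.8, -0.6]
finger_gap: 0.501
grasp_force: 0.0
```

Run:
```python
from h import *
im,d,c=shot('wrist','w9');print(bot.get_obs()['position'],bot.get_obs()['finger_gap'])
v,u=np.nonzero(d>0); o,D=ray(c,np.c_[u,v]); P=o+D*d[v,u][:,None]
near=np.hypot(P[:,0]-463,P[:,1]+305)<60
k=near&(P[:,2]>15)&(P[:,2]<20.5); mm=np.zeros(d.shape,np.uint8); mm[v[k],u[k]]=1
mm=cv2.morphologyEx(mm,cv2.MORPH_CLOSE,np.ones((7,7))); cn=largest(mm); print('lvl18',cv2.boundingRect(cn),rect(c,cn,18))
q=near&(P[:,2]>25)&(P[:,2]<30); print('post',q.sum(),P[q].mean(0))
```

```text
[ 476.34294586 -277.44059339  139.02977325] 0.5020413360473467
lvl18 (275, 155, 23, 31) (array([ 464.9, -306. ], dtype=float32), np.float32(134.4), array([19.9, 27.6], dtype=float32))
post 126 [ 460.50550936 -301.99370953   27.26873706]
```

View pics/w9.png

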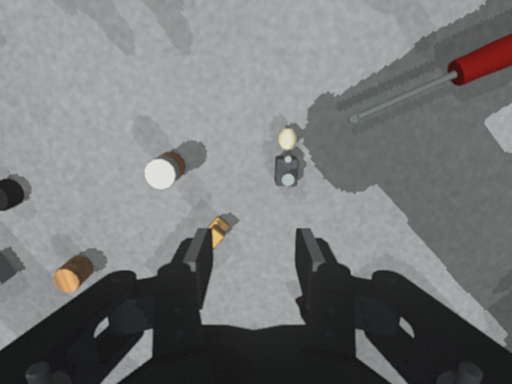

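The tuner is at about (287,170) with its button at (288,139). Its gearbox lines up with the grip axis, and the end of the maple bridge at (218,232) stays clear.

Run:
```python
from h import *
chain([(464.5,-305.5,138,44.4),(464.5,-305.5,3,44.4)])
```

```text
(464.5, -305.5, 138, 44.4) -> x 0.047 y 0.112 z 0.004 yaw 0.000 rows>= 1
(464.5, -305.5, 3, 44.4) -> x 0.000 y 0.000 z 0.540 yaw 0.000 rows>= 3
```

Call:
carry_out([
  {"x":0.047,"y":0.112,"z":0,"yaw":0},
  {"x":0.047,"y":0.112,"z":0,"yaw":0},
  {"x":0.047,"y":0.112,"z":0.1,"yaw":0},
  {"x":0.047,"y":0.112,"z":0.2,"yaw":0},
  {"x":0.047,"y":0.112,"z":0.3,"yaw":0},
  {"x":0.047,"y":0.112,"z":0.4,"yaw":0},
  {"x":0.047,"y":0.112,"z":0.47,"yaw":0},
  {"x":0.047,"y":0.112,"z":0.51,"yaw":0},
  {"x":0.047,"y":0.112,"z":0.53,"yaw":0},
  {"x":0.047,"y":0.112,"z":0.54,"yaw":0},
  {"x":0.047,"y":0.112,"z":0.54,"yaw":0},
  {"x":0.047,"y":0.112,"z":0.54,"yaw":0},
])

```text
t: 28.25
position: [464.7, -306.9, 4.9]
orientation: [-0.0, 0.922, -0.388, 0.001]
ft_force: [0.4, -0.4, -0.6]
finger_gap: 0.503
grasp_force: 0.0
```

Call:
carry_out([
  {"x":0,"y":0,"z":0,"yaw":0},
  {"x":0,"y":0,"z":0,"yaw":0},
  {"x":0,"y":0,"z":0,"yaw":0},
  {"x":0,"y":0,"z":0,"yaw":0},
  {"x":0,"y":0,"z":0,"yaw":0},
  {"x":0,"y":0,"z":0,"yaw":0},
  {"x":0,"y":0,"z":0,"yaw":0},
], gripper=1)

```text
t: 28.95
position: [464.5, -307.0, 4.8]
orientation: [0.0, 0.922, -0.388, 0.001]
ft_force: [-0.4, 1.1, 6.6]
finger_gap: 0.214
grasp_force: 60.6
```

Run:
```python
from h import *
z=bot.get_obs()['position'][2]; print(bot.get_obs()['position'])
chain([(464.5,-305.5,z+100,44.4),(480,-120,z+100,44.4),(492,60,z+100,75),(494.5,187,z+100,101.7)])
```

```text
[ 464.54258805 -306.97702693    4.80141085]
(464.5, -305.5, np.float64(104.80141084520129), 44.4) -> x -0.004 y -0.004 z -0.400 yaw -0.001 rows>= 3
(480, -120, np.float64(104.80141084520129), 44.4) -> x -0.487 y -0.563 z -0.000 yaw 0.000 rows>= 4
(492, 60, np.float64(104.80141084520129), 75) -> x -0.481 y -0.538 z -0.000 yaw -0.340 rows>= 4
(494.5, 187, np.float64(104.80141084520129), 101.7) -> x -0.122 y -0.493 z -0.000 yaw -0.297 rows>= 4
```

Call:
carry_out([
  {"x":0,"y":0,"z":-0.08,"yaw":0},
  {"x":0,"y":0,"z":-0.2,"yaw":0},
  {"x":0,"y":0,"z":-0.32,"yaw":0},
  {"x":0,"y":0,"z":-0.4,"yaw":0},
  {"x":0,"y":0,"z":-0.4,"yaw":0},
])

```text
t: 29.45
position: [465.8, -307.6, 107.2]
orientation: [0.0, 0.922, -0.388, 0.003]
ft_force: [0.4, 0.1, -1.2]
finger_gap: 0.214
grasp_force: 59.9
```

Call:
carry_out([
  {"x":-0.05,"y":-0.06,"z":0,"yaw":0},
  {"x":-0.13,"y":-0.15,"z":0,"yaw":0},
  {"x":-0.23,"y":-0.26,"z":0,"yaw":0},
  {"x":-0.33,"y":-0.38,"z":0,"yaw":0},
  {"x":-0.42,"y":-0.48,"z":0,"yaw":0},
  {"x":-0.49,"y":-0.56,"z":0,"yaw":0},
])

```text
t: 30.05
position: [477.9, -119.4, 103.0]
orientation: [0.0, 0.922, -0.388, -0.001]
ft_force: [-0.1, 0.1, -0.5]
finger_gap: 0.211
grasp_force: 59.9
```

Call:
carry_out([
  {"x":-0.09,"y":-0.1,"z":0,"yaw":-0.06},
  {"x":-0.18,"y":-0.2,"z":0,"yaw":-0.12},
  {"x":-0.27,"y":-0.3,"z":0,"yaw":-0.19},
  {"x":-0.36,"y":-0.4,"z":0,"yaw":-0.26},
  {"x":-0.44,"y":-0.49,"z":0,"yaw":-0.32},
  {"x":-0.48,"y":-0.54,"z":0,"yaw":-0.34},
])

```text
t: 30.65
position: [490.8, 60.7, 103.1]
orientation: [0.0, 0.992, -0.129, -0.001]
ft_force: [0.9, -0.9, -1.0]
finger_gap: 0.215
grasp_force: 59.9
```

Call:
carry_out([
  {"x":-0.03,"y":-0.11,"z":0,"yaw":-0.07},
  {"x":-0.06,"y":-0.23,"z":0,"yaw":-0.14},
  {"x":-0.09,"y":-0.35,"z":0,"yaw":-0.21},
  {"x":-0.12,"y":-0.45,"z":0,"yaw":-0.27},
  {"x":-0.12,"y":-0.49,"z":0,"yaw":-0.3},
  {"x":-0.12,"y":-0.49,"z":0,"yaw":-0.3},
  {"x":-0.12,"y":-0.49,"z":0,"yaw":-0.3},
  {"x":-0.12,"y":-0.49,"z":0,"yaw":-0.3},
])

```text
t: 31.45
position: [494.1, 184.0, 103.7]
orientation: [0.0, 0.995, 0.103, -0.0]
ft_force: [-0.0, -0.9, 0.1]
finger_gap: 0.218
grasp_force: 59.9
```

Run:
```python
from h import *
print(bot.get_obs()['position'],bot.get_obs()['finger_gap'])
chain([(494.5,187,13,101.7)])
```

```text
[494.10331584 183.98410117 103.72201005] 0.21808291819470763
(494.5, 187, 13, 101.7) -> x 0.004 y -0.011 z 0.363 yaw 0.001 rows>= 2
```

Call:
carry_out([
  {"x":0.004,"y":-0.01,"z":0.04,"yaw":0},
  {"x":0.004,"y":-0.01,"z":0.12,"yaw":0},
  {"x":0.004,"y":-0.01,"z":0.2,"yaw":0},
  {"x":0.004,"y":-0.01,"z":0.27,"yaw":0},
  {"x":0.004,"y":-0.01,"z":0.32,"yaw":0},
  {"x":0.004,"y":-0.01,"z":0.345,"yaw":0},
  {"x":0.004,"y":-0.01,"z":0.36,"yaw":0},
  {"x":0.004,"y":-0.01,"z":0.364,"yaw":0},
  {"x":0.004,"y":-0.01,"z":0.364,"yaw":0},
  {"x":0.004,"y":-0.01,"z":0.364,"yaw":0},
])

```text
t: 32.45
position: [495.2, 187.9, 13.6]
orientation: [-0.0, 0.995, 0.104, 0.001]
ft_force: [-0.2, 0.2, 0.0]
finger_gap: 0.216
grasp_force: 59.9
```

Call:
carry_out([
  {"x":0,"y":0,"z":0.004,"yaw":0},
  {"x":0,"y":0,"z":0.004,"yaw":0},
  {"x":0,"y":0,"z":0.004,"yaw":0},
])

```text
t: 32.75
position: [495.3, 187.9, 12.8]
orientation: [-0.0, 0.995, 0.104, 0.001]
ft_force: [-1.8, -0.6, 5.9]
finger_gap: 0.213
grasp_force: 60.6
```

Call:
carry_out([
  {"x":0,"y":0,"z":0,"yaw":0},
  {"x":0,"y":0,"z":0,"yaw":0},
  {"x":0,"y":0,"z":0,"yaw":0},
  {"x":0,"y":0,"z":0,"yaw":0},
  {"x":0,"y":0,"z":0,"yaw":0},
  {"x":0,"y":0,"z":-0.08,"yaw":0},
  {"x":0,"y":0,"z":-0.2,"yaw":0},
  {"x":0,"y":0,"z":-0.35,"yaw":0},
  {"x":0,"y":0,"z":-0.5,"yaw":0},
  {"x":0,"y":0.2,"z":-0.6,"yaw":0},
  {"x":0,"y":0.4,"z":-0.6,"yaw":0},
  {"x":0,"y":0.6,"z":-0.6,"yaw":0},
  {"x":0,"y":0.8,"z":-0.6,"yaw":0},
  {"x":0,"y":1,"z":-0.6,"yaw":0},
  {"x":0,"y":1,"z":-0.6,"yaw":0},
  {"x":0,"y":1,"z":-0.6,"yaw":0},
], gripper=0.55)

```text
t: 34.35
position: [546.3, -58.4, 161.6]
orientation: [-0.0, 0.995, 0.102, -0.0]
ft_force: [0.1, -0.7, -0.6]
finger_gap: 0.446
grasp_force: 0.0
```

Run:
```python
from h import *
im,d,c=shot('top','top2')
cv2.imwrite('pics/end.png',cv2.cvtColor(cv2.resize(im[100:240,90:290],(800,560),interpolation=cv2.INTER_CUBIC),cv2.COLOR_RGB2BGR))
hsv=cv2.cvtColor(im,cv2.COLOR_RGB2HSV); V=hsv[...,2]; S=hsv[...,1]
def win(u,v,r,r2):
    m=np.zeros(V.shape,bool); m[v-r2:v+r2,u-r:u+r]=1; return m
print('gold',rect(c,largest(win(172,144,14,20)&(hsv[...,0]<30)&(S>120)&(V>70)),30))
print(bot.get_obs()['position'])
```

```text
Traceback (most recent call last):
  File "h.py", line 16, in largest
    cs,_=cv2.findContours(m.astype(np.uint8),cv2.RETR_EXTERNAL,cv2.CHAIN_APPROX_NONE); return max(cs,key=cv2.contourArea)
                                                                                              ~~~^^^^^^^^^^^^^^^^^^^^^^^^
ValueError: max() iterable argument is empty
```

View pics/end.png

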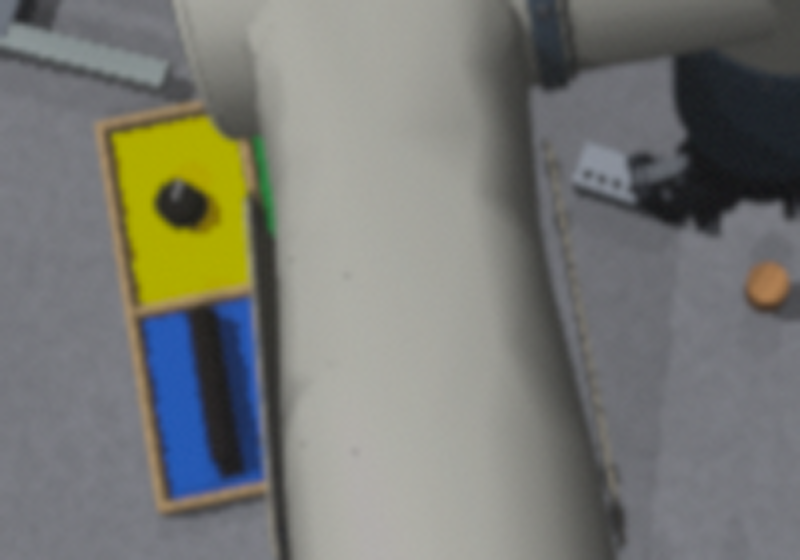

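The knob is centred on yellow at (182,203) and the bridge on blue at (215,390). The arm hides the other two pads, so I'll move it clear.

Call:
carry_out([
  {"x":0,"y":0.2,"z":0,"yaw":0},
  {"x":0,"y":0.4,"z":0,"yaw":0},
  {"x":0,"y":0.6,"z":0,"yaw":0},
  {"x":0,"y":0.8,"z":0,"yaw":0},
  {"x":0,"y":1,"z":0,"yaw":0},
  {"x":0,"y":1,"z":0,"yaw":0},
  {"x":0,"y":1,"z":0,"yaw":0},
  {"x":0,"y":1,"z":0,"yaw":0},
])

```text
t: 35.2
position: [598.5, -299.7, 162.2]
orientation: [-0.0, 0.994, 0.105, 0.0]
ft_force: [-0.5, 0.6, -0.0]
finger_gap: 0.448
grasp_force: 0.0
```

Run:
```python
from h import *
im,d,c=shot('top','top3')
cv2.imwrite('pics/end2.png',cv2.cvtColor(cv2.resize(im[100:240,90:290],(800,560),interpolation=cv2.INTER_CUBIC),cv2.COLOR_RGB2BGR))
print(bot.get_obs()['position'])
```

```text
[ 598.49313468 -299.60003898  162.432681  ]
```

View pics/end2.png

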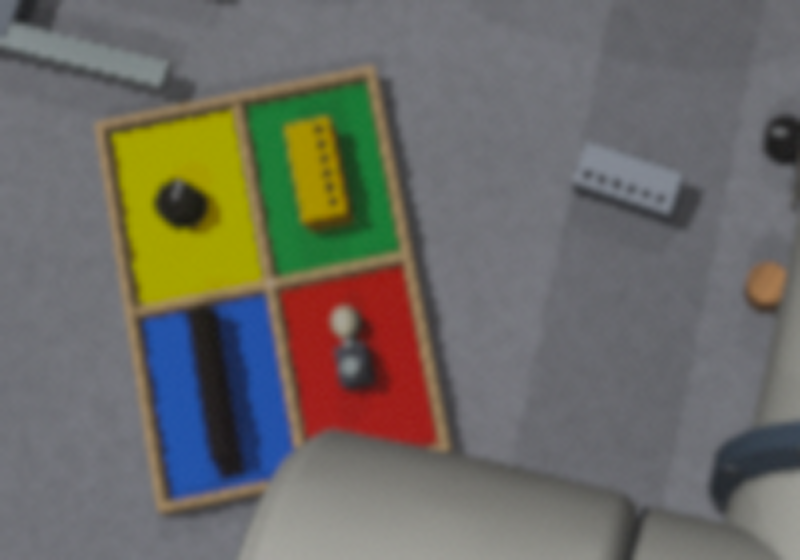

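All four parts stand centred on their pads: knob (182,203), pickup (316,172), bridge (215,390) and tuner (354,365). The nickel pickup is where it started.

```bash
python3 -c "
from workcell import bot
print(bot.sign_off())"
```

```text
the job is handed in; nothing more can be done
None
```

The ebony bridge, gold pickup, black knob and tuner each stand upright and centred on their pads, the look-alikes were not touched, and I handed the job in at about 35 s; no verdict was returned.

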